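Pin the fuel-cell stack to its docking stub

ROBOT

A 7-joint arm with a two-finger parallel gripper is mounted at the origin on the work surface. World frame = base frame: x ahead of the robot, y to its left, z up, the work surface at z = 0. Lengths are in m, angles in rad, forces in N, time in s.
With the tool pointing down it reaches from about 0.425 to 0.875 m from the base axis. Payload 4.7 kg.
Tool frame: the origin (TCP) lies on the centre line of the jaws, within the pads' length; the fingertips stand 14 mm ahead of it and the grasp point (between the pads) lies 5 mm behind it; z points along the fingers, y is the direction in which the jaws open and shut (so a half turn about z gives the same grasp; the last joint's range is limited). The gripper opens to 85 mm and grips with 20 to 120 N. Pads are 22 mm wide; open, the fingers measure 114 mm over their backs; the gripper's body (76 mm by 85 mm) begins 54 mm behind the grasp point. The pads swing forward as they close: fully open they stand 13 mm farther back than shut.
Start: joints at [1.155, 0.321, -0.07, 1.45, 0.023, 1.371, -0.057], TCP at [0.271, -0.591, 0.245] pointing down, gripper open.
Joint ranges: [-2.86, 2.86], [-0.3, 2.09], [-1.38, 1.24], [0.06, 2.45], [-1.56, 4.7], [0.09, 2.05], [-2.69, 2.69]. Speed limits (rad/s): [2.57, 2.57, 3.14, 3.14, 3.14, 3.14, 3.14].

INTERFACE

Orientations are given as a unit quaternion [w, x, y, z].
In Python, from station import r, imaging gives the robot as it stands. The module is installed in compiled form; this text tells all that it offers.
- The arm moves only by the shell command python3 -m jog 'ROWS'. ROWS is JSON, a list of rows, each a list of 3 entries, a list of its own where there are three numbers: the opening in per cent of the stroke, from 0 (shut) to 100 (fully open), then the shift along the tool's x, y, z in m, then the turn about the tool's z in rad. In form: [[gripper, [tx, ty, tz], roll], ...]. A call has 1 to 12 rows; each row shifts and turns the commanded pose from where the row before left it, along the tool's axes as they then stand; what a row does not reach is not made up. A row lasts 1/12 s, in which the tool goes at most 41.7 mm and 7.16 degrees, less where a joint would pass 70% of its speed; a pose out of reach is approached as far as the arm can. A call is refused whole if a number of a shift passes 0.0417 or a number of a turn 0.125, either way. A call with a gripper value outside its range is refused whole. The fingers move at their own pace and stop on an object; the grip force is fixed at half the most. Time passes only in rows, so rows that do not move let the fingers close. It gives the time, the measured TCP pose, the force and the opening at its end, in the units of the state.
- r.get_state(): the state, without advancing time (a new reading comes with each control period).
- imaging.get_image(name): name is "scene" or "top" or "wrist"; returns the picture (420x560x3 uint8, red, green, blue); there is no depth.
- imaging.calibration(name): a dict with "vfov" (degrees; the focal length in pixels is half the picture's height over the tangent of half this angle, whatever the lens; pixels are square), "cx", "cy" (the principal point, pixels), "k1" (the pictures are not rectified: a ray, as slopes to the right and down, at radius r is drawn at 1 + k1 r^2 times it, then the intrinsics apply), "position" and "orientation" of the camera in the world. Camera axes: x right, y up, looking along -z (the intrinsics and any distortion apply to the point x, -y, -z); pixel columns grow to the right and rows downward; lengths in m; the calibration is good to about 2 mm. A picture is of the moment at which its call begins: read the wrist's pose just before it. calibration takes no time and is no camera call; for the wrist camera it gives the pose at the moment of the call.
- r.hand_in(): hands the job in, once; it reports no verdict.
The state is a dict: "t": time; "q": joint angles; "joint_vel": joint speeds; "tau": joint torques, N m; "tool_pos": TCP position; "tool_rot": TCP orientation; "force": force on the tool from outside, world axes, zero at the start; "torque": the same for the moment, N m; "gripper_width": finger opening in m.
Only numpy, scipy, OpenCV 4.12 (cv2) and the standard library are available. Lean on these libraries where they do the work, as an engineer would, in place of code of your own. Each camera call takes 0.05 s, during which the arm holds its last target. There are 200 camera calls.

TASK

Take the linchpin, the pin with the yellow head and the wire ring, from the rack and push it fully home into the cross hole of the steel docking stub in front of the fuel-cell stack, with its ring still open and pointing out over the stub's free end. Then push the ring's red tab down so that the ring swings around the end of the stub and snaps shut under the pin, and leave it locked.

Things in the scene. Friction and masses are not known exactly. Their poses are not given: they have to be found in the camera images.
- linchpin_head (a point): Centre of the yellow grip of the linchpin (26 mm diameter, 34 tall), which stands in one of 3 holes, 80 apart, of an 80 mm tall grey rack beside two ringless pins (black, blue). z up along pin. 33 below this point: underside of its 34 mm flange; 95 below: tapered foot of the 12 mm shank. Ring hinge: along local x, 24.5 below; wire 16 to 35 mm off axis there. Ring opens to local +y. 0.2 kg.
- ring_tab (a point): Centre of the red thumb tab (34 mm wide, 22 long, 6 thick) on the far side of the linchpin's dark wire ring, 91 mm from the hinge axis; the ring reaches 82 mm from the hinge, is 69 mm wide, of 5 mm wire, and open inside. Open, it points to the pin's local +y, 10 degrees above level; shut, it hangs straight down beneath the pin's foot.
- ring (a joint): Swing of the ring about its hinge: 0 = open (10 degrees above level), 1.745 rad = shut, hanging along the pin and past its foot. Sprung over-centre: let go before about 0.4 rad it springs back open, past 0.55 it snaps shut by itself. Pushing the tab down takes under 1 N.
- stub_hole (a point): Mouth centre of the vertical through hole in the docking stub's top, 130 mm above the bench; 19 mm wide plus 5 mm chamfer. Stub: level steel bar 36 wide, 40 deep; local +y points to its free end, 22 mm off, clear space beyond and below. Towards -y: blue plate 162 tall, 74 mm off; stack 217 tall, 120 mm off. The ring passes only with the pin's +y within about 25 degrees of the stub's.

How it is judged:
By the outcome, as a careful person would: the job done as asked, in the order asked, and still so for the second after the job is handed in, with the robot touching nothing.
It also fails if it takes over 48 s, if anything falls off the work surface, if the arm or the gripper's body presses on something with over 40 N, if the wrist force passes 120 N, or if a joint passes its speed limit or range.

## Working session

There is one attempt and no reset: what is moved stays moved. The work goes in short steps, Python scripts to look and compute and a shell command to move; the robot and the scene stay as the last step left them, time stands still between calls to the robot, and variables do not carry over. Pictures are saved under pics/ and viewed, about 8 in all and at most 12, crops included, and the job is handed in when it is done.

```bash
mkdir -p pics; cat > h.py <<'E'
import numpy as np, cv2
from scipy.spatial.transform import Rotation as R
from station import r, imaging
def rot(q): return R.from_quat([q[1],q[2],q[3],q[0]]).as_matrix()
def K(c):
    f=210/np.tan(np.radians(c['vfov'])/2); return f
def ray(c,u,v):
    f=K(c); x,y=(u-c['cx'])/f,(v-c['cy'])/f
    rd=np.hypot(x,y); ru=rd
    for _ in range(30): ru=rd/(1+c['k1']*ru**2)
    s=ru/rd if rd>0 else 1
    d=rot(c['orientation'])@np.array([x*s,-y*s,-1]); return np.array(c['position']),d/np.linalg.norm(d)
def proj(c,p):
    q=rot(c['orientation']).T@(np.array(p)-c['position']); x,y=q[0]/-q[2],-q[1]/-q[2]
    k=1+c['k1']*(x*x+y*y); return K(c)*x*k+c['cx'],K(c)*y*k+c['cy']
def atz(c,u,v,z):
    p,d=ray(c,u,v); return p+d*(z-p[2])/d[2]
def tri(obs):
    A=0;b=0
    for c,u,v in obs:
        p,d=ray(c,u,v); M=np.eye(3)-np.outer(d,d); A=A+M;b=b+M@p
    x=np.linalg.solve(A,b)
    return x,[np.linalg.norm(np.cross(x-ray(c,u,v)[0],ray(c,u,v)[1])) for c,u,v in obs]
def snap(n,f):
    im=imaging.get_image(n); cv2.imwrite('pics/'+f,im[:,:,::-1]); return im
E
python3 - <<'E'
from h import *
s=r.get_state();print(s)
for n in ['scene','top','wrist']:
    print(n,imaging.calibration(n)); snap(n,n+'0.png')
E
```

```text
{'t': 0.0, 'q': array([ 1.15512855,  0.32180954, -0.07013021,  1.45166812,  0.02256873,
        1.37079665, -0.05689164]), 'joint_vel': array([ 1.99022609e-03,  5.91466020e-05, -6.29114931e-04, -8.80865854e-05,
        1.43270573e-03, -3.89718307e-04,  6.03257024e-04]), 'tau': array([-1.96277610e-04, -4.93583357e+01, -3.82506475e-01, -3.14331436e+01,
        1.27129906e-02,  1.13955815e-02, -1.58395989e-05]), 'tool_pos': array([ 0.2706083 , -0.59043145,  0.24423602]), 'tool_rot': array([-9.19357605e-04,  9.76992651e-01,  2.13270869e-01, -2.27985931e-04]), 'force': array([ 0.09680424,  0.20569768, -1.19619325]), 'torque': array([ 0.01046377, -0.06191519,  0.02490603]), 'gripper_width': 0.08565770376917008}
scene {'vfov': 42.58261331949668, 'cx': 279.47313739869605, 'cy': 206.2917871689263, 'k1': -0.18334077069786606, 'position': array([0.85179633, 0.57704425, 0.8790835 ]), 'orientation': array([0.26617747, 0.09008045, 0.3107129 , 0.90801573])}
top {'vfov': 48.36617149427968, 'cx': 286.9378648015405, 'cy': 215.8441476397965, 'k1': 0.016242642761401017, 'position': array([0.4027088 , 0.0865408 , 0.89774257]), 'orientation': array([-0.69599555, -0.06363107,  0.05055103,  0.71343246])}
wrist {'vfov': 60.63072654058862, 'cx': 282.3560423618761, 'cy': 209.13704526257428, 'k1': -0.0068370617409742995, 'position': array([ 0.33131031, -0.56228061,  0.37170683]), 'orientation': array([ 0.83422128, -0.11065564,  0.07266466, -0.53530369])}
```

View pics/scene0.png

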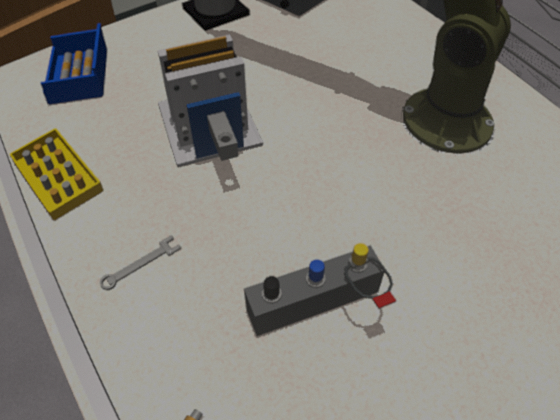

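View pics/top0.png

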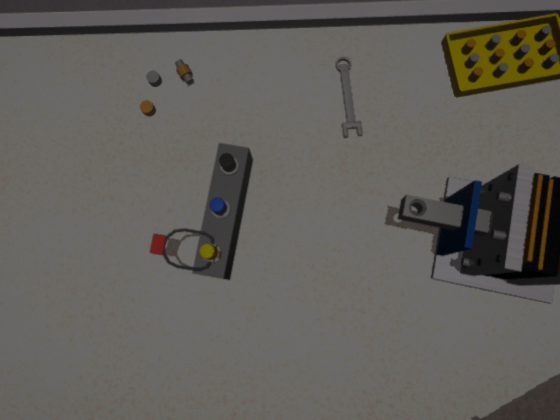

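The scene view shows the yellow head at about (361,253), the tab at (384,299) and the hole at (226,138). The top view shows the head at (208,251), the tab at (158,244) and the hole at (418,207), with the stub's free end towards the left. Next I'll segment the head and tab and triangulate.

```bash
python3 - <<'E'
from h import *
C={n:imaging.calibration(n) for n in('scene','top')}
pts={}
for n,(hx,hy),(tx,ty) in(('scene',(361,253),(384,299)),('top',(208,251),(158,244))):
    im=cv2.imread(f'pics/{n}0.png'); hsv=cv2.cvtColor(im,cv2.COLOR_BGR2HSV)
    for nm,lo,hi,(x,y) in(('head',(22,150,90),(35,255,255),(hx,hy)),('tab',(0,150,90),(6,255,255),(tx,ty))):
        m=cv2.inRange(hsv,lo,hi)
        if nm=='tab': m|=cv2.inRange(hsv,(172,150,90),(180,255,255))
        w=np.zeros_like(m);w[y-22:y+23,x-22:x+23]=255
        ys,xs=np.nonzero(m&w);pts[n,nm]=(xs.mean(),ys.mean());print(n,nm,len(xs),pts[n,nm],xs.min(),xs.max(),ys.min(),ys.max())
for nm in('head','tab'): print(nm,tri([(C[n],*pts[n,nm]) for n in C]))
h=tri([(C['scene'],226,138),(C['top'],418,207)]);print('hole',h)
# stub top end corners in top view at z=.13
for uv in((405,196),(400,220),(463,204),(460,227)): print(uv,atz(C['top'],*uv,.13))
for n in('scene','top'):
    im=cv2.imread(f'pics/{n}0.png');x,y=(226,138) if n=='scene' else (418,207)
    a=cv2.resize(im[y-30:y+40,x-35:x+65],None,fx=4,fy=4,interpolation=cv2.INTER_CUBIC)
    x,y=(370,270) if n=='scene' else (195,250)
    b=cv2.resize(im[y-35:y+35,x-50:x+50],None,fx=4,fy=4,interpolation=cv2.INTER_CUBIC)
    globals()[n]=np.hstack([a,b])
cv2.imwrite('pics/crop0.png',np.vstack([scene,top]))
E
```

```text
scene head 139 (np.float64(360.46762589928056), np.float64(249.62589928057554)) 354 367 244 255
scene tab 193 (np.float64(383.6683937823834), np.float64(299.30051813471505)) 373 394 292 307
top head 151 (np.float64(206.19205298013244), np.float64(250.5430463576159)) 200 213 244 257
top tab 211 (np.float64(157.3601895734597), np.float64(243.91469194312796)) 151 164 235 253
head (array([0.47381988, 0.23499137, 0.12514352]), [np.float64(0.0004014199784556476), np.float64(0.00040141997845559994)])
tab (array([0.48965188, 0.32274808, 0.10328571]), [np.float64(3.160939462264541e-05), np.float64(3.160939462260996e-05)])
hole (array([ 0.53630763, -0.11777858,  0.12525833]), [np.float64(0.0022763297265952914), np.float64(0.0022763297265952337)])
(405, 196) [ 0.55636341 -0.09795522  0.13      ]
(400, 220) [ 0.51620919 -0.08720046  0.13      ]
(463, 204) [ 0.54024257 -0.19226237  0.13      ]
(460, 227) [ 0.50204645 -0.18421358  0.13      ]
```

View pics/crop0.png

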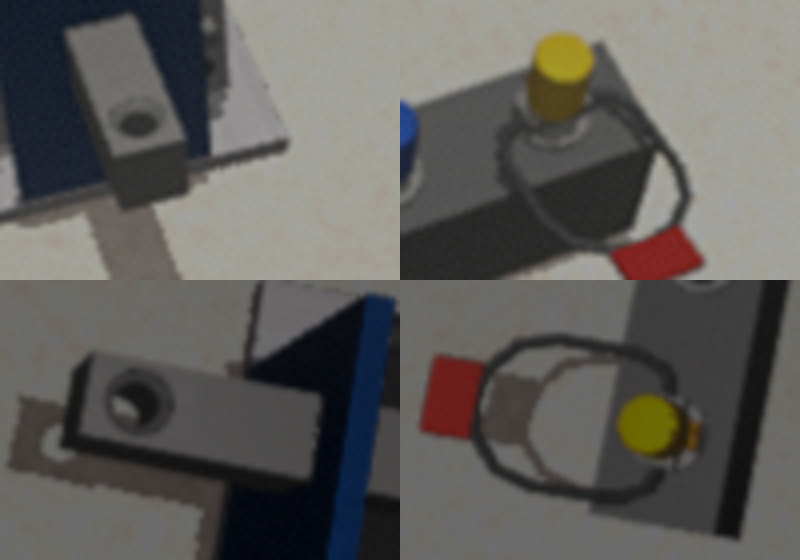

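```bash
python3 -m jog '[[100,[0,0.0187,-0.015],-0.12],[100,[0,0.0187,-0.015],-0.12],[100,[0,0.0187,-0.015],-0.12],[100,[0,0.0187,-0.015],-0.12],[100,[0,0.0187,-0.015],-0.12],[100,[0,0.0187,-0.015],-0.12],[100,[0,0.0187,-0.015],-0.12],[100,[0,0.0187,-0.015],-0.12],[100,[0,0,0],0]]'
```

```text
t: 0.9
tool_pos: [0.3835, -0.686, 0.3662]
tool_rot: [0.002, 0.766, 0.643, 0.001]
force: [0.8, -0.7, 0.8]
gripper_width: 0.0853
```

```bash
python3 -m jog '[[100,[0.04,0.0035,0],0],[100,[0.0417,0.0035,0],0],[100,[0.0417,0.0035,0],0],[100,[0.0417,0.0035,0],0],[100,[0.0417,0.0035,0],0],[100,[0.0417,0.0035,0],0],[100,[0.0417,0.0035,0],0],[100,[0.0417,0.0035,0],0],[100,[0.0417,0.0035,0],0],[100,[0.0417,0.0035,0],0],[100,[0.0417,0.0035,0],0],[100,[0.0417,0.0035,0],0]]'; python3 -m jog '[[100,[0,0,0],0],[100,[0,0,0],0]]'
python3 - <<'E'
from h import *
c=imaging.calibration('wrist'); im=snap('wrist','w1.png'); print(c)
import json;json.dump({k:np.array(v).tolist() for k,v in c.items()},open('c1.json','w'))
print(proj(c,[.537,-.117,.13]), r.get_state()['tool_pos'])
E
```

```text
t: 1.9
tool_pos: [0.5086, -0.2031, 0.3646]
tool_rot: [-0.0, 0.769, 0.639, -0.001]
force: [1.5, 0.5, 0.1]
gripper_width: 0.0854
t: 2.07
tool_pos: [0.5096, -0.2015, 0.3651]
tool_rot: [0.0, 0.767, 0.642, -0.0]
force: [-1.1, -1.1, -0.1]
gripper_width: 0.0853
{'vfov': 60.63072654058862, 'cx': 282.3560423618761, 'cy': 209.13704526257428, 'k1': -0.0068370617409742995, 'position': array([ 0.52160618, -0.13539755,  0.49243396]), 'orientation': array([ 0.98732813, -0.13168327,  0.01196016, -0.0877476 ])}
(np.float64(294.9584962810303), np.float64(89.16467851023654)) [ 0.50892511 -0.20438036  0.36484162]
```

View pics/w1.png

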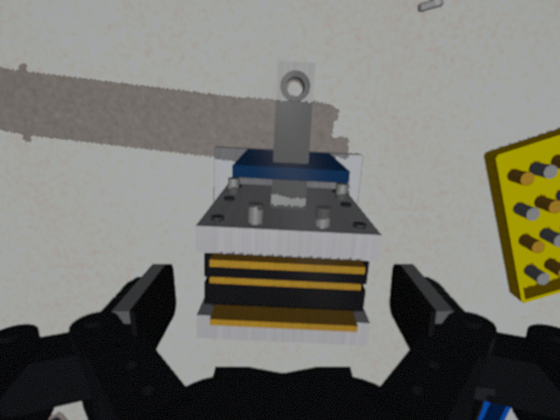

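The wrist view shows the hole mouth at (295,86). The projection of the earlier estimate is (295,89), so the two agree. Stub edges run from (278,64) to (274,162).

```bash
python3 - <<'E'
from h import *; import json
c=json.load(open('c1.json'));t=imaging.calibration('top');s=imaging.calibration('scene')
print(tri([(c,295,86),(t,418,207.2),(s,225.5,138)]),tri([(c,295,86),(t,418,207.2)]))
print(atz(c,295,86,.13),atz(t,418,207.2,.13),atz(s,225.5,138,.13))
for a,b in(((278,64),(274,160)),((314.5,64),(310,160))):
    d=atz(c,*a,.13)-atz(c,*b,.13);print(d,np.degrees(np.arctan2(d[1],d[0])))
E
python3 -m jog '[[60,[0.0417,-0.008,0],0],[60,[0.0417,-0.008,0],0],[60,[0.0417,-0.008,0],0],[60,[0.0417,-0.008,0],0],[60,[0.0417,-0.008,0],0],[60,[0.0417,-0.008,0],0],[60,[0.0417,-0.008,0],0],[60,[0.04,-0.008,0.01],0],[60,[0.02,0,0.01],0],[60,[0,0,0],0],[60,[0,0,0],0]]'
python3 - <<'E'
from h import *
c=imaging.calibration('wrist'); im=snap('wrist','w2.png')
import json;json.dump({k:np.array(v).tolist() for k,v in c.items()},open('c2.json','w'))
print(proj(c,[.474,.235,.13]), r.get_state()['tool_pos'])
E
```

```text
(array([ 0.5370961 , -0.11568307,  0.12798571]), [np.float64(0.001710832009971131), np.float64(0.0028899766637124564), np.float64(0.0015314187472891053)]) (array([ 0.53611924, -0.11513575,  0.13986384]), [np.float64(0.001044093896131908), np.float64(0.0010440938961318357)])
[ 0.53752201 -0.11416513  0.13      ] [ 0.53686471 -0.11813697  0.13      ] [ 0.53780126 -0.11187517  0.13      ]
[0.02021833 0.08833353 0.        ] 77.107857134025
[0.01837465 0.08866459 0.        ] 78.29188245817646
t: 3.03
tool_pos: [0.51, 0.1457, 0.3442]
tool_rot: [-0.0, 0.769, 0.64, -0.001]
force: [0.2, -0.4, 0.2]
gripper_width: 0.0512
(np.float64(226.01608533776167), np.float64(95.37567114834769)) [0.51049317 0.14433143 0.3446997 ]
```

View pics/w2.png

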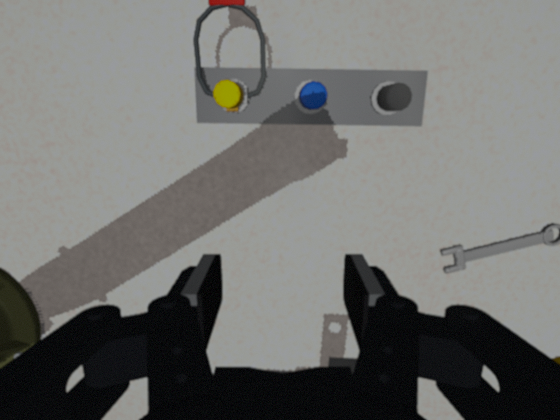

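The wrist view shows the yellow head at (228,94), against a predicted (226,95), with the ring straight up the picture, so it already lines up with tool x. I'll descend onto the head.

```bash
python3 -m jog '[[60,[0.028,-0.017,0],0],[60,[0.028,-0.017,0],0],[60,[0.028,-0.0165,0],0],[60,[0,0,0.035],0],[60,[0,0,0.04],0],[60,[0,0,0.04],0],[60,[0,0,0.035],0],[60,[0,0,0.03],0],[60,[0,0,0.025],0],[60,[0,0,0.015],0],[60,[0,0,0.0125],0],[60,[0,0,0],0]]'
python3 -m jog '[[60,[0,0,0],0],[0,[0,0,0],0],[0,[0,0,0],0],[0,[0,0,0],0],[0,[0,0,0],0],[0,[0,0,0],0],[0,[0,0,0],0],[0,[0,0,0],0]]'
```

```text
t: 4.08
tool_pos: [0.4753, 0.2353, 0.1104]
tool_rot: [-0.0, 0.77, 0.639, -0.002]
force: [-1.5, -0.3, -0.1]
gripper_width: 0.051
t: 4.75
tool_pos: [0.4765, 0.2387, 0.1145]
tool_rot: [0.001, 0.768, 0.64, 0.001]
force: [-0.8, -1.9, 7.5]
gripper_width: 0.0241
```

```bash
python3 -m jog '[[0,[0,0,-0.01],0],[0,[0,0,-0.02],0],[0,[0,0,-0.025],0],[0,[0,0,-0.025],0],[0,[0,0,-0.025],0],[0,[0,0,-0.025],0],[0,[0,0,-0.02],0],[0,[0,0,0],0],[0,[0,0,0],0]]'
python3 - <<'E'
from h import *
for n in('scene','top','wrist'): snap(n,n+'3.png')
print(r.get_state()['tool_pos'],r.get_state()['tool_rot'])
a=cv2.imread('pics/scene3.png')[130:340,250:490];b=cv2.imread('pics/top3.png')[150:360,90:330]
cv2.imwrite('pics/c3.png',cv2.resize(np.hstack([a,b]),None,fx=1.6,fy=1.6,interpolation=cv2.INTER_CUBIC))
E
```

```text
t: 5.5
tool_pos: [0.4757, 0.239, 0.2639]
tool_rot: [0.001, 0.768, 0.64, 0.001]
force: [0.6, -0.1, -3.6]
gripper_width: 0.0242
[0.47459602 0.23813662 0.26131487] [-3.76394326e-04  7.68063626e-01  6.40372156e-01 -1.27561699e-03]
```

View pics/c3.png

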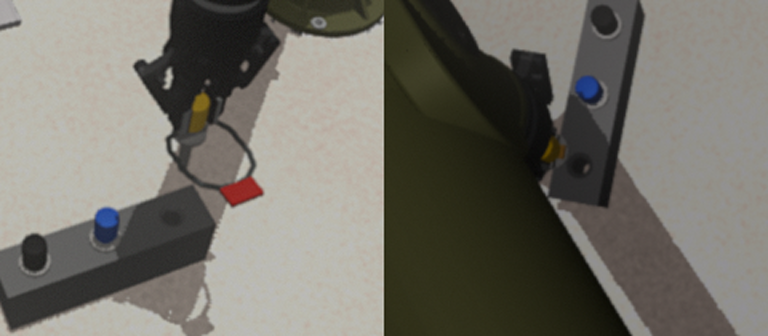

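View pics/wrist3.png

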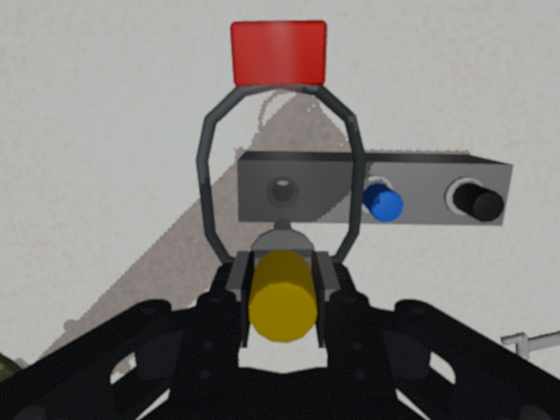

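The pin is held and clear of the rack, ring open, with the tab at wrist (279,54) and scene (401,249). I'll check its tilt by triangulating the tab.

```bash
python3 - <<'E'
from h import *
S=r.get_state();print(S['tool_pos'],S['tool_rot'])
cs={n:imaging.calibration(n) for n in('scene','wrist')}
ob=[]
for n,(x,y) in(('scene',(401,249)),('wrist',(279,54))):
    hsv=cv2.cvtColor(cv2.imread(f'pics/{n}3.png'),cv2.COLOR_BGR2HSV)
    m=cv2.inRange(hsv,(0,150,70),(6,255,255))|cv2.inRange(hsv,(172,150,70),(180,255,255))
    ys,xs=np.nonzero(m);print(n,xs.mean(),ys.mean(),len(xs));ob.append((cs[n],xs.mean(),ys.mean()))
T=rot(S['tool_rot']);P=S['tool_pos']
t,e=tri(ob);print('tab',t,e,'tool',T.T@(t-P))
for nm,p in (('upright tab',[.0896,0,.0087-.005]),('head top',[0,0,-.026]),('foot -91+..',[0,0,.086]),('head ctr',[0,0,-.009])):
    print(nm,[np.round(proj(cs[n],P+T@np.array(p)),1) for n in cs])
E
```

```text
[0.47459602 0.23813662 0.26131487] [-3.76394326e-04  7.68063626e-01  6.40372156e-01 -1.27561699e-03]
scene 400.3643410852713 249.1627906976744 258
wrist 278.51203966005664 52.98725212464589 5648
tab [0.48939734 0.32359703 0.25264654] [np.float64(0.0005758236830919574), np.float64(0.0005758236830919161)] tool [ 0.08674163 -0.00079066  0.00854195]
upright tab [array([401.9, 249.1]), array([282.1,  42.7])]
head top [array([374.4, 189.3]), array([282.1, 328.1])]
foot -91+.. [array([364.8, 233.9]), array([282.3, 223.5])]
head ctr [array([372.8, 196.7]), array([282.2, 301.2])]
```

```bash
python3 -m jog '[[0,[-0.015,0.0054,0],0],[0,[-0.034,0.013,0],0],[0,[-0.034,0.013,0],0],[0,[-0.034,0.013,0],0],[0,[-0.034,0.013,0],0],[0,[-0.034,0.013,0],0],[0,[-0.034,0.013,0],0],[0,[-0.034,0.013,0],0],[0,[-0.034,0.013,0],0],[0,[-0.034,0.013,0],0],[0,[-0.0136,0.003,0],0],[0,[0,0,0],0]]'
python3 -m jog '[[0,[0,0,0],0],[0,[0,0,0],0]]'
python3 - <<'E'
from h import *
P=np.mean([r.get_state()['tool_pos'] for _ in range(3)],0);print(P,r.get_state()['tool_rot'])
c={}
for n in('scene','top','wrist'): snap(n,n+'4.png');c[n]=imaging.calibration(n)
for n in c: print(n,'hole',proj(c[n],[.5373,-.1155,.13]))
a=cv2.imread('pics/scene4.png')[50:200,150:310];b=cv2.imread('pics/wrist4.png')[0:420,0:560]
a=cv2.resize(a,(448,420),interpolation=cv2.INTER_CUBIC)
cv2.imwrite('pics/c4.png',cv2.resize(np.hstack([a,b[:,140:440]]),None,fx=1.06,fy=1.06))
E
```

```text
t: 6.65
tool_pos: [0.5374, -0.1189, 0.2606]
tool_rot: [-0.001, 0.771, 0.637, -0.002]
force: [-0.9, -0.8, -2.0]
gripper_width: 0.0241
t: 6.82
tool_pos: [0.5382, -0.1113, 0.2619]
tool_rot: [-0.001, 0.768, 0.641, -0.0]
force: [-0.1, 0.8, -1.7]
gripper_width: 0.0239
[ 0.53817824 -0.11129531  0.26189054] [-1.15968158e-03  7.67506197e-01  6.41040463e-01 -1.30961844e-04]
scene hole (np.float64(224.8322588996944), np.float64(136.80600101837996))
top hole (np.float64(416.3803183843338), np.float64(206.98386127607063))
wrist hole (np.float64(281.8045448068858), np.float64(210.5788923673301))
```

View pics/c4.png

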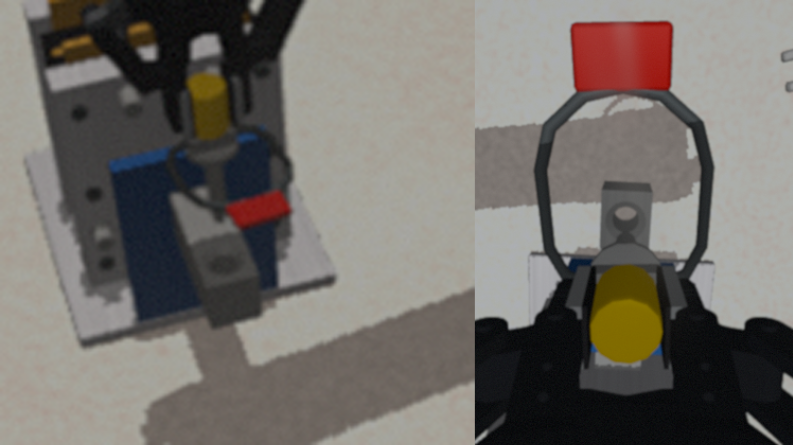

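The wrist view shows the hole at (282,206) and the far edge of the foot at (282,220). The scene view shows the hole at (226,138.6) and the foot at about (225,124). I'll compute the foot-to-hole offset.

```bash
python3 - <<'E'
from h import *
S=r.get_state();T=rot(S['tool_rot']);P=S['tool_pos']
w=imaging.calibration('wrist');s=imaging.calibration('scene');zf=P[2]-.095
print(P)
for n,c,f,h in(('w',w,(282,220),(281.6,205.7)),('s',s,(224.8,124.1),(226.1,138.6))):
    F=atz(c,*f,zf);H=atz(c,*h,.13);print(n,'foot',F,'hole',H,'hole-foot in tool',T.T@(H-F))
E
```

```text
[ 0.53853809 -0.1111867   0.26276981]
w foot [ 0.53822934 -0.11152834  0.16776981] hole [ 0.53782321 -0.11174572  0.13      ] hole-foot in tool [-0.00029204 -0.00035002  0.03776986]
s foot [ 0.53662087 -0.11072258  0.16776981] hole [ 0.53761671 -0.10977535  0.13      ] hole-foot in tool [0.00110247 0.00082352 0.03776974]
```

```bash
python3 -m jog '[[0,[0.0025,0,0.01],0],[0,[0,0,0.015],0],[0,[0,0,0.015],0],[0,[0,0,0.015],0],[0,[0,0,0.012],0],[0,[0,0,0.012],0],[0,[0,0,0.008],0],[0,[0,0,0],0],[0,[0,0,0],0]]'
python3 -m jog '[[0,[0,0,0.004],0],[0,[0,0,0.004],0],[0,[0,0,0],0]]'
```

```text
t: 7.72
tool_pos: [0.539, -0.1105, 0.1757]
tool_rot: [-0.0, 0.768, 0.64, -0.0]
force: [-0.0, 0.3, -1.6]
gripper_width: 0.0242
t: 7.97
tool_pos: [0.5388, -0.1107, 0.1675]
tool_rot: [-0.0, 0.768, 0.64, -0.0]
force: [-0.6, 0.0, -2.8]
gripper_width: 0.0241
```

```bash
python3 -m jog '[[0,[0,0,0.002],0],[0,[0,0,0.002],0],[0,[0,0,0],0]]';python3 -m jog '[[0,[0,0,0.002],0],[0,[0,0,0],0]]'; python3 -m jog '[[0,[0,0,0.002],0],[0,[0,0,0],0]]'
```

```text
t: 8.22
tool_pos: [0.5393, -0.1107, 0.1646]
tool_rot: [0.0, 0.768, 0.64, 0.0]
force: [-1.4, -0.4, 1.6]
gripper_width: 0.0242
t: 8.38
tool_pos: [0.5394, -0.1108, 0.1645]
tool_rot: [0.001, 0.768, 0.64, -0.0]
force: [-6.3, 1.0, 12.0]
gripper_width: 0.024
t: 8.55
tool_pos: [0.5394, -0.1109, 0.1644]
tool_rot: [0.001, 0.768, 0.64, -0.0]
force: [-10.2, 1.8, 23.2]
gripper_width: 0.0242
```

Contact is firm at TCP z 0.1644, against an expected 0.163 to 0.165, so the flange is seated. I'll take the load off, open and lift.

```bash
python3 -m jog '[[0,[0,0,-0.003],0],[55,[0,0,0],0],[55,[0,0,0],0],[55,[0,0,0],0],[55,[0,0,0],0],[55,[0,0,0],0]]'
python3 -m jog '[[55,[0,0,-0.01],0],[55,[0,0,-0.02],0],[55,[0,0,-0.03],0],[55,[0,0,-0.03],0],[40,[0.02,0,-0.01],0],[20,[0.03,0,0],0],[0,[0.03,0,0],0],[0,[0.01,0,0],0],[0,[0,0,0],0],[0,[0,0,0],0]]'
python3 - <<'E'
from h import *
S=r.get_state();T=rot(S['tool_rot']);P=S['tool_pos'];print(P)
cs={n:imaging.calibration(n) for n in('scene','top','wrist')};ob=[]
for n in cs:
    im=snap(n,n+'5.png')
    hsv=cv2.cvtColor(im,cv2.COLOR_RGB2HSV)
    m=cv2.inRange(hsv,(0,150,70),(6,255,255))|cv2.inRange(hsv,(172,150,70),(180,255,255))
    ys,xs=np.nonzero(m);print(n,xs.mean(),ys.mean(),len(xs))
    if n!='top': ob.append((cs[n],xs.mean(),ys.mean()))
t,e=tri(ob);print('tab',t,e,'tool',T.T@(t-P))
a=cv2.imread('pics/scene5.png')[50:200,150:310];b=cv2.imread('pics/wrist5.png')
a=cv2.resize(a,(448,420),interpolation=cv2.INTER_CUBIC)
cv2.imwrite('pics/c5.png',cv2.resize(np.hstack([a,b[:,140:440]]),None,fx=1.06,fy=1.06))
E
```

```text
t: 9.05
tool_pos: [0.5389, -0.1106, 0.1624]
tool_rot: [-0.0, 0.768, 0.64, -0.0]
force: [0.4, 0.3, -0.1]
gripper_width: 0.0468
t: 9.88
tool_pos: [0.5552, -0.0223, 0.2632]
tool_rot: [0.0, 0.768, 0.641, -0.0]
force: [0.7, -0.2, -0.6]
gripper_width: 0.0
[ 0.55523692 -0.02233268  0.26316566]
scene 239.11711711711712 159.61261261261262 111
top nan nan 0
wrist 274.7757313109426 215.1798483206934 923
tab [ 0.55250407 -0.02369614  0.15623451] [np.float64(0.002900687662301373), np.float64(0.0029006876623012177)] tool [-0.00173699 -0.00246939  0.10693214]<stdin>:8: RuntimeWarning: Mean of empty slice.
  ret = ret.dtype.type(ret / rcount)
```

View pics/c5.png

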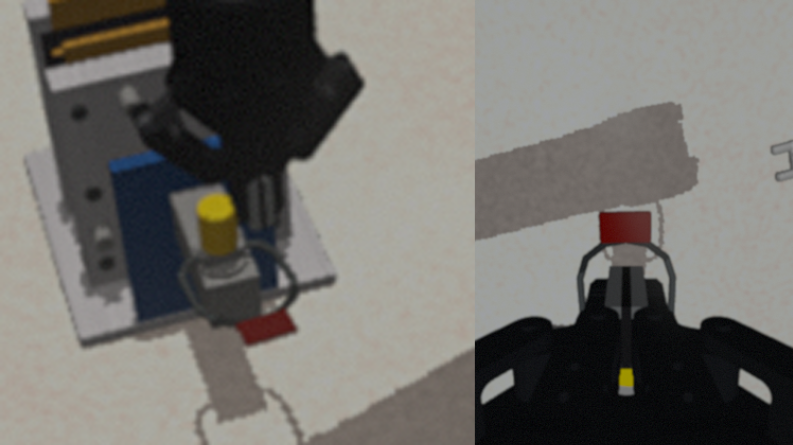

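The pin stands seated with its ring open over the free end, and the tab is under the closed fingertips. I'll push it down.

```bash
python3 -m jog '[[0,[-0.006,0.001,0.03],0],[0,[0,0,0.03],0],[0,[0,0,0.02],0],[0,[0,0,0.008],0],[0,[0,0,0.008],0],[0,[0,0,0.008],0],[0,[0,0,0.008],0],[0,[0,0,0.008],0],[0,[0,0,0.008],0]]'
python3 -m jog '[[0,[0,0,0.008],0],[0,[0,0,0.006],0],[0,[0,0,0.004],0],[0,[0,0,0],0],[0,[0,0,0],0],[0,[0,0,0],0]]'
python3 -m jog '[[0,[0,0,-0.02],0],[0,[0,0,-0.03],0],[0,[0,0,-0.04],0],[0,[0.03,0,-0.04],0],[0,[0.04,0,0],0],[0,[0.04,0,0],0],[0,[0.04,0,0],0],[0,[0.04,0,0],0],[0,[0,0,0],0],[0,[0,0,0],0]]'
python3 - <<'E'
from h import *
for n in('scene','top','wrist'): snap(n,n+'6.png')
a=cv2.imread('pics/scene6.png')[70:220,150:310];b=cv2.imread('pics/top6.png')[135:285,370:530]
cv2.imwrite('pics/c6.png',cv2.resize(np.hstack([a,b]),None,fx=2.5,fy=2.5,interpolation=cv2.INTER_CUBIC))
s=imaging.calibration('scene');x=np.array([.18,.984,0])*.004+[.5385,-.1125,0]
print('shut tab',(np.array(proj(s,[.538,-.113,.1400-.091]))-[150,70])*2.5)
E
```

```text
t: 10.78
tool_pos: [0.5557, -0.0283, 0.1349]
tool_rot: [0.001, 0.768, 0.64, 0.0]
force: [1.1, -0.6, -0.3]
gripper_width: 0.0002
t: 11.28
tool_pos: [0.5554, -0.0281, 0.1172]
tool_rot: [0.0, 0.768, 0.64, 0.0]
force: [0.7, -0.2, 0.2]
gripper_width: 0.0001
t: 12.12
tool_pos: [0.5878, 0.1578, 0.2407]
tool_rot: [-0.001, 0.766, 0.643, 0.001]
force: [0.3, -0.9, 0.2]
gripper_width: 0.0002
shut tab [195.53432884 238.44597097]
```

View pics/c6.png

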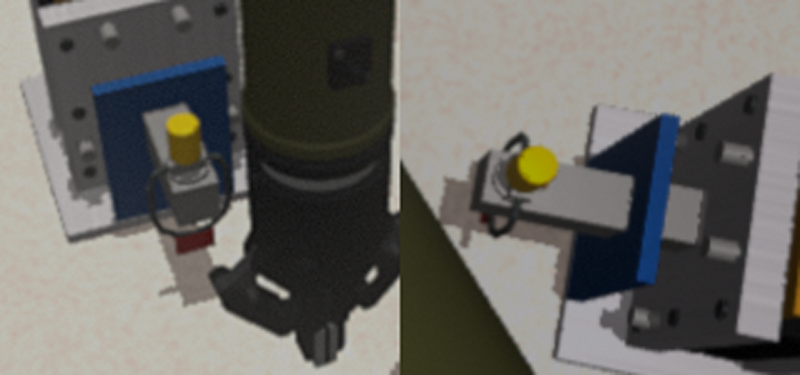

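The ring hangs shut, with the tab at crop (195,240) against a predicted (195.5,238.4) for shut. One last check that the head is at seated height, then I'll hand in.

```bash
python3 - <<'E'
from h import *
s=imaging.calibration('scene');t=imaging.calibration('top')
print(tri([(s,223.2,120),(t,425.2,201.8)]))
for z in(.18,.19,.2):print(z,proj(s,[.538,-.113,z]),proj(t,[.538,-.113,z]))
print(r.hand_in())
E
```

```text
(array([ 0.53681491, -0.11759775,  0.17357923]), [np.float64(0.0009298299615442462), np.float64(0.0009298299615444958)])
0.18 (np.float64(223.07971428478356), np.float64(118.98313511232189)) (np.float64(422.88099589523296), np.float64(200.80261479142843))
0.19 (np.float64(222.6537837936049), np.float64(115.07833316902621)) (np.float64(424.6239883351187), np.float64(199.54524551386407))
0.2 (np.float64(222.2227425728199), np.float64(111.11749465188642)) (np.float64(426.41586972994), np.float64(198.25266707777246))
the job is handed in; nothing more can be done
None
```

I put the linchpin fully into the stub's cross hole with its ring open over the free end. I then pushed the red tab down, the ring snapped shut under the pin, and I backed the arm clear and handed the job in at about 12 s.

**Last checks**
- **Seating:** the flange met firm contact of about 23 N at TCP z 0.164 m, where about 0.163 m was expected.
- **Seated height:** the top of the yellow head triangulated to 0.174 m, a little under the nominal 0.180 m. The scene picture alone matched a fully seated pin to about 1 pixel.
- **Ring:** the tab lay within about 1 pixel of its predicted shut position in the scene picture. The ring stayed down after the fingers had withdrawn.
- **Disagreements:** the top camera differed from the other views by 3–6 mm on the stub hole. That was within the hole's tolerance. I didn't test the lock by pulling on the ring.

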